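Rewind a tape cartridge and weigh it

ROBOT

A 7-joint arm with a two-finger parallel gripper is mounted at the origin on a cart in front of the work surface, level with it; the furniture and walls round the work are solid. World frame = base frame: x ahead of the robot, y to its left, z up, the work surface at z = 0. Lengths are in m, angles in degrees, forces in N, time in s.
With the tool pointing down it reaches from about 0.4 to 0.75 m from the base axis. Payload 19.5 kg.
Tool frame: the origin (TCP) lies between the finger pads; the fingertips stand 19 mm ahead of it and the grasp point (between the pads) is the TCP; z points along the fingers, y is the line along which they close (so a half turn about z gives the same grasp; the last joint's range is limited). The gripper opens to 85 mm and grips with 20 to 120 N. Pads are 22 mm wide; open, the fingers measure 114 mm over their backs; the gripper's body (76 mm by 85 mm) begins 54 mm behind the grasp point. The pads swing forward as they close: fully open they stand 13 mm farther back than shut.
Start: joints at [-68.967, 40.479, -1.581, 85.061, 1.261, 54.483, -4.326], TCP at [0.229, 0.528, 0.25] pointing down, gripper open.
Joint ranges: [-155.06, 155.06], [-18.47, 123.98], [-90, 86.84], [0, 140.48], [-83.41, 263.41], [0, 116], [-161.91, 161.91]. Speed limits (degrees/s): [108.29, 108.29, 147.25, 147.25, 172.46, 172.46, 172.46].

INTERFACE

Orientations are given as a 3x3 rotation matrix whose columns are the frame's x, y, z axes.
In Python, from rig import ctrl gives the robot as it stands. The module is installed in compiled form; this text tells all that it offers.
- The arm moves only by the tool servo_tool, never from a script. Its argument "moves" is a list of rows, each a list of 5 numbers: the shift along the world's x, y, z in units of 40 mm (1.0 is 40 mm), then the turn about the world's z in units of 0.1 rad (1.0 is 0.1 rad), then the opening, from -1 (shut) to 1 (fully open). A call has 1 to 20 rows; each row shifts and turns the commanded pose from where the row before left it; what a row does not reach is not made up. A row lasts 1/10 s, in which the tool goes at most 50 mm and 8.59 degrees, less where a joint would pass 70% of its speed; a pose out of reach is approached as far as the arm can. A call with a number of a shift or a turn outside -1 to 1 is refused whole. A call with a gripper value outside its range is refused whole. The fingers move at their own pace and stop on an object; "force" is the grip in N (left out, the last holds). Time passes only in rows, so rows that do not move let the fingers close. It gives the time, the measured TCP pose, the force, the opening and the grip force at its end, in the units of the state.
- ctrl.state(): the state, without advancing time (a new reading comes with each control period).
- ctrl.snapshot(name): name is "scene" or "side" or "wrist"; returns a dict with "image" (384x512x3 uint8, red, green, blue), "camera_matrix" (3x3 intrinsics, pixels), "R" (3x3) and "t" (3): a world point X has camera coordinates R X + t. Camera axes: x right, y down, z forward; pixel columns grow to the right and rows downward; lengths in m; the calibration is good to about 2 mm. A picture is of the moment at which its call begins. There is no depth.
- ctrl.finish_job(): hands the job in; it is judged then, once.
The state is a dict: "time_s": time; "qpos": joint angles; "dq": joint speeds; "tau": joint torques, N m; "tool_pos": TCP position; "tool_rot": TCP orientation; "wrist_force": force on the tool from outside, world axes, zero at the start; "wrist_torque": the same for the moment, N m; "finger_gap": finger opening in m; "finger_force": force on a finger pad.
Only numpy, scipy, OpenCV 4.12 (cv2) and the standard library are available. Lean on these libraries where they do the work, as an engineer would, in place of code of your own. Each camera call takes 0.05 s, during which the arm holds its last target. There are 200 camera calls.

TASK

Turn the crank of the small bench winder clockwise (seen from above) until the drag on it suddenly falls away, which means that the tape is fully rewound and the cartridge is unlocked; stop within a third of a turn after that, because cranking on drives out the overwind pin on the winder's front. Then lift the cartridge straight up out of its seat, without forcing it, and set it down gently, flat and the same way up, in the middle of the pocket scale. Leave the cup, the loupe and the weight where they are.

Things in the scene. Friction and masses are not known exactly. Their poses are not given: they have to be found in the camera images.
- winder: the bench winder, fixed to the bench: a flat grey housing 140 (x) x 180 (y) x 30 mm high, crank on its -y half, cartridge seat on its +y half. Origin at the centre of its underside, x towards the back, y to its left, z up. Tall fixed microscope stands occupy the bench to the left (y above 0.1 m where x is above 0.5 m, and round y = 0.3 to 0.55 m): go round in front of them
- hood (a point): top centre of a small grey hood (28 x 16 mm, 62 mm above the bench) beside the seat. Below it the lock, a steel tongue 16 mm wide, reaches 3 mm over the cartridge's ledge until the tape is fully rewound, then springs back about 8 mm towards the crank by itself. Pulling the cartridge against the tongue with more than 20 N does damage
- crank (a joint): angle of the crank, rad: 0 at the start, grows clockwise seen from above. It drags with about 0.55 N m (about 14 N at the knob in motion, 7 to 9 N left when stopped) while tape is wound, and about 1 N at the knob once the tape has come off, perhaps with a small kick forward at that moment. The slack comes after 0.7 to 2.3 turns, differently each time; nothing shows beforehand when
- crank_axis (a point): point on the upright axis of the crank, 92 mm above the bench, at half the height of the knob; fixed
- knob_center (a point): centre of the crank's knob: an upright black grip 18 mm across and 36 mm high (from z = 74 to 110 mm above the bench), free to spin on its own pin, on a dark steel arm 40 mm from the crank axis. It can be held from above with a fixed yaw while it is led round the circle. The arm lies at z = 62 to 70 mm
- overwind_pin (a joint): how far the steel pin (8 mm thick) stands out of the middle of the winder's front face beyond its normal place, m: 0 at first; it starts to come out when the crank is turned about 0.35 turn past the moment of slack, 3.2 mm for each further rad, and does not go back
- cartridge_center (a point): centre (half-way up) of the closed grey tape cartridge, 50 (x) x 66 (y) x 40 mm high, 0.1 to 0.2 kg, z up. Its upper 34 mm are 56 mm long, leaving a ledge 5 mm deep at each y end. Take it from above across its 50 mm width (fingers on its +x and -x faces); beside the middle of those faces the winder's top lies 10 mm below the cartridge's underside
- seat (a point): centre of the seat the cartridge stands on, 40 mm above the bench, axes as the winder's; the cartridge's underside rests here at the start, with 1.5 mm play at each y end and 4 mm at each x side, between stops 6 mm high
- scale: flat grey pocket scale, 99 (x) x 127 (y) mm, fixed; origin at the centre of its underside; things rest on it 13 mm above the bench. It stands in front of the winder, to the left or to the right of it, in changing places with the parts box
- parts_box: closed flat box, 73 x 98 x 27 mm, fixed, bystander; origin at the centre of its underside
- cup: clear cup 70 mm across, 33 mm high, bystander behind the winder; origin at the centre of its underside
- loupe: black eye loupe 41 mm across, 34 mm high, bystander behind the winder; origin at the centre of its underside
- weight: steel calibration weight 30 mm across, 42 mm high, bystander behind the winder; origin at the centre of its underside
- cartridge: the same cartridge; origin at the centre of its underside, z up
Mind the look-alikes: they are no part of the job. What is shaped like the cartridge but pink is not meant.

How it is judged:
By the outcome, as a careful person would: the job done as asked, in the order asked, and still so for the second after the job is handed in, with the robot touching nothing.
It also fails if it takes over 72 s, if anything falls off the work surface, if the arm or the gripper's body presses on something with over 40 N, if the wrist force passes 120 N, or if a joint passes its speed limit or range.

## Working session

There is one attempt and no reset: what is moved stays moved. The work goes in short steps, Python scripts to look and compute and a tool call to move; the robot and the scene stay as the last step left them, time stands still between calls to the robot, and variables do not carry over. Pictures are saved under pics/ and viewed, at most 10 in all, crops included, and the job is handed in when it is done.

Besides the shell and the picture viewer there is one more tool, called after ">>>" as a command line: name --pt "numbers of a row" for each row, then --argument value for the rest. servo_tool: Moves the arm, as the interface text tells. Its arguments: {"type":"object","properties":{"moves":{"type":"array","items":{"type":"array","items":{"type":"number"}}},"force":{"type":"number"}},"required":["moves"]}

```bash
mkdir -p pics
cat > h.py <<'E'
import numpy as np,cv2,pickle
from rig import ctrl
def snap(n,f):
    s=ctrl.snapshot(n); cv2.imwrite(f'pics/{f}.png',s['image'][:,:,::-1]); pickle.dump(s,open(f'pics/{f}.pkl','wb')); return s
def load(f): return pickle.load(open(f'pics/{f}.pkl','rb'))
def plane(s,u,v,z):
    R,t,K=np.array(s['R']),np.array(s['t']),np.array(s['camera_matrix'])
    c=-R.T@t; d=R.T@np.linalg.solve(K,[u,v,1.]); return c+d*(z-c[2])/d[2]
def proj(s,X):
    p=np.array(s['camera_matrix'])@(np.array(s['R'])@np.array(X)+np.array(s['t'])); return p[:2]/p[2]
E
python3 - <<'E'
from h import *
a=snap('scene','sc');b=snap('side','si')
cv2.imwrite('pics/both.png',np.vstack([cv2.resize(x['image'],(400,300)) for x in (a,b)])[:,:,::-1])
for s in(a,b): print(-np.array(s['R']).T@s['t'],np.array(s['R'])[2])
print(ctrl.state())
E
```

```text
[ 0.19606943 -0.7628904   0.54110752] [ 0.46771123  0.74755634 -0.47159911]
[ 0.5396829  -0.88314803  0.77776063] [ 0.09496745  0.75927487 -0.64380342]
{'time_s': 0.1, 'qpos': array([-68.96982362,  40.50813209,  -1.58224156,  85.07937689,
         1.26174108,  54.48336584,  -4.32643628]), 'dq': array([-0.01646848,  0.08873275,  0.0396415 , -0.20062436, -0.00869615,
       -0.08993103, -0.00570237]), 'tau': array([ 2.69047523e-03, -8.84280539e+01,  1.23619191e+00, -2.36452997e+01,
        1.68805855e-02,  5.01103656e-03,  1.99973904e-06]), 'tool_pos': array([0.22846179, 0.52744274, 0.24990619]), 'tool_rot': array([[-9.17619758e-01,  3.97459272e-01, -3.28504989e-04],
       [ 3.97459405e-01,  9.17619342e-01, -8.74251165e-04],
       [-4.60366995e-05, -9.32797539e-04, -9.99999564e-01]]), 'wrist_force': array([-0.25007654,  0.06484488,  0.27524696]), 'wrist_torque': array([0.01131503, 0.03975075, 0.00839683]), 'finger_force': 0.0, 'finger_gap': 0.08559803373601763}
```

View pics/sc.png

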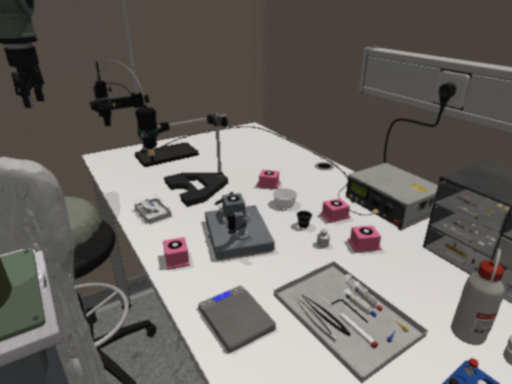

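View pics/si.png

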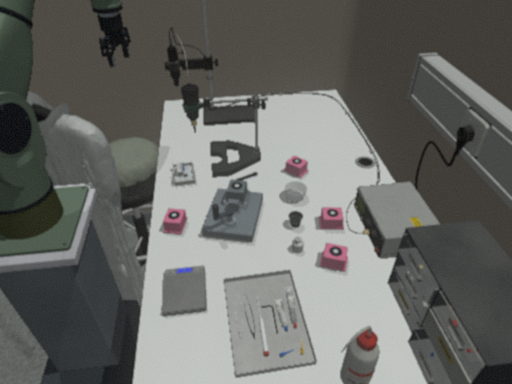

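The winder is at (238,232) in the scene view and (233,213) in the side view, and the scale with its blue display is at (237,316). The grey cartridge candidate is at (234,203). The pink look-alikes are at (176,252), (269,178), (336,210) and (365,238), so I choose the grey one on the winder and check it in close crops.

Run:
```python
from h import *
a=load('sc')['image'][175:265,190:290];b=load('si')['image'][165:255,190:290]
f=lambda x:cv2.resize(x,None,fx=6,fy=6,interpolation=cv2.INTER_CUBIC)
for n,x in(('ca',a),('cb',b)): cv2.imwrite(f'pics/{n}.png',np.clip(f(x).astype(float)*1.5,0,255)[:,:,::-1])
```

```text
[ WARN:0@0.620] global loadsave.cpp:1063 imwrite_ Unsupported depth image for selected encoder is fallbacked to CV_8U.
```

View pics/ca.png

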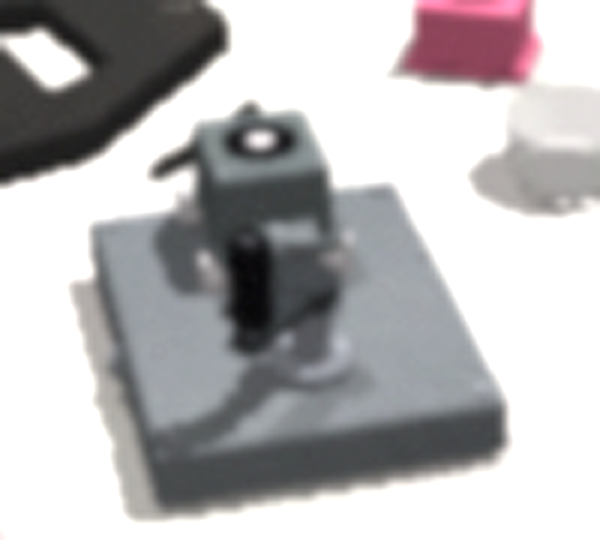

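View pics/cb.png

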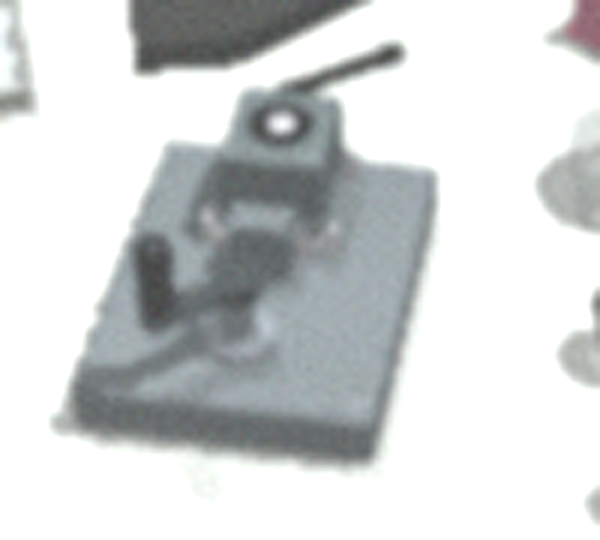

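The crops confirm the choice. The grey cartridge has its round white label at crop A (260,140) and crop B (281,122), and the black knob is at A (250,290) and B (155,283). The hood is between the cartridge and the crank.

```bash
cat >> h.py <<'E'
def tri(sa,pa,sb,pb):
    P=[np.array(s['camera_matrix'])@np.c_[s['R'],s['t']] for s in(sa,sb)]
    X=cv2.triangulatePoints(P[0],P[1],np.array(pa,float),np.array(pb,float)).ravel(); return X[:3]/X[3]
E
python3 - <<'E'
from h import *
np.set_printoptions(precision=4,suppress=True)
a,b=load('sc'),load('si')
A=lambda p:(190+p[0]/6-.4,175+p[1]/6-.4); B=lambda p:(190+p[0]/6-.4,165+p[1]/6-.4)
ca=[(95,228),(400,190),(503,405),(160,455)];cb=[(165,148),(435,172),(372,415),(78,370)]
for s,F,c in((a,A,ca),(b,B,cb)):
    W=np.array([plane(s,*F(p),.03)[:2] for p in c]); print(W.tolist(),'c',W.mean(0),[np.linalg.norm(W[i]-W[i-1]) for i in range(4)])
    d=(W[0]-W[3])+(W[1]-W[2]); e=(W[1]-W[0])+(W[2]-W[3]); print('yaw',np.degrees(np.arctan2(-d[0],d[1])),np.degrees(np.arctan2(e[1],e[0])))
for n,pa,pb in(('label',(260,140),(281,122)),('knob',(249,288),(154,283)),('knobtop',(246,236),(152,242)),('base',(312,355),(237,332))): print(n,tri(a,A(pa),b,B(pb)))
print('label@.08',plane(a,*A((260,140)),.08),plane(b,*B((281,122)),.08))
print('knob@.092',plane(a,*A((249,288)),.092),plane(b,*B((154,283)),.092))
# scale
for s,lo,hi in((a,(190,280),(280,355)),(b,(155,260),(212,320))):
    im=s['image'][lo[1]:hi[1],lo[0]:hi[0]]; g=im.max(2).astype(int)
    m=((im.min(2)<120)).astype('uint8'); n,l,st,_=cv2.connectedComponentsWithStats(m); i=1+st[1:,4].argmax()
    c,_=cv2.findContours((l==i).astype('uint8'),0,2); r=cv2.minAreaRect(c[0]); q=cv2.approxPolyDP(c[0],5,True)[:,0]+np.array(lo)
    W=np.array([plane(s,*p,.013)[:2] for p in q]); print(q.tolist(),W.tolist(),W.mean(0))
E
```

```text
[[0.5290266717765784, 0.02745182064705065], [0.6586068046247531, -0.014719850727091033], [0.6057764892826553, -0.17495350216061722], [0.48009341445775516, -0.13382301747969494]] c [ 0.5684 -0.074 ] [np.float64(0.168534972882895), np.float64(0.13626980845161268), np.float64(0.1687183015291058), np.float64(0.1322420208085502)]
yaw -17.563573251232608 -18.073486727132387
[[0.5314842857686164, 0.03433508546261965], [0.6633131360076752, -0.0029405839761805774], [0.612654087121079, -0.16419807579951295], [0.4844923096493988, -0.11820351159869558]] c [ 0.573  -0.0628] [np.float64(0.15961287358174905), np.float64(0.13699752292455103), np.float64(0.16902756551298562), np.float64(0.13616512453900814)]
yaw -17.2857559182594 -17.759310095235737
label [ 0.5882 -0.0144  0.0775]
knob [ 0.5228 -0.1271  0.0859]
knobtop [ 0.5238 -0.1242  0.1068]
base [ 0.5577 -0.1102  0.0345]
label@.08 [ 0.5855 -0.0214  0.08  ] [ 0.5877 -0.0152  0.08  ]
knob@.092 [ 0.5183 -0.1368  0.092 ] [ 0.5228 -0.1328  0.092 ]
[[239, 287], [198, 307], [226, 352], [275, 328]] [[0.47388821663436, -0.2467134707923957], [0.3812273586883066, -0.2533801090552257], [0.3789174796770235, -0.3710449480428805], [0.4761634567000305, -0.37219477629952247]] [ 0.4275 -0.3108]
[[203, 268], [164, 274], [163, 315], [205, 310]] [[0.4808757989653338, -0.2481117935905367], [0.3857173643129638, -0.2538736424386543], [0.389461793635401, -0.3691700779899736], [0.48250902235272974, -0.36891410106985945]] [ 0.4346 -0.31  ]
```

>>> servo_tool --pt "0 -0.7 0 -0.26 1" --pt "0 -0.7 0 -0.26 1" --pt "0 -0.7 0 -0.26 1" --pt "0 -0.7 0 -0.26 1" --pt "0 -0.7 0 -0.26 1" --pt "0 -0.7 0 -0.26 1" --pt "0.56 -0.6 0 -0.8 1" --pt "0.56 -0.6 0 -0.8 1" --pt "0.56 -0.6 0 -0.8 1" --pt "0.56 -0.6 0 -0.8 1" --pt "0.56 -0.6 0 -0.8 1" --pt "0.4 -0.8 0 -0.84 1" --pt "0.4 -0.8 0 -0.84 1" --pt "0.4 -0.8 0 -0.84 1" --pt "0.4 -0.8 0 -0.84 1" --pt "0.4 -0.8 0 -0.84 1"

```text
time_s: 1.7
tool_pos: [0.421, 0.0782, 0.2502]
tool_rot: [[-0.182, 0.983, -0.0], [0.983, 0.182, 0.0], [0.0, -0.0, -1.0]]
wrist_force: [0.5, 1.0, 0.3]
finger_gap: 0.0853
finger_force: 0.0
```

>>> servo_tool --pt "0.25 -0.75 0 -0.83 1" --pt "0.25 -0.75 0 -0.83 1" --pt "0.25 -0.75 0 -0.83 1" --pt "0.25 -0.75 0 -0.83 1" --pt "0.25 -0.75 0 -0.83 1" --pt "0.25 -0.75 0 -0.83 1" --pt "0 0 0 0 1" --pt "0 0 0 0 1"

```text
time_s: 2.5
tool_pos: [0.4803, -0.1005, 0.25]
tool_rot: [[0.307, 0.952, -0.001], [0.952, -0.307, 0.0], [-0.0, -0.001, -1.0]]
wrist_force: [0.1, 0.8, -0.2]
finger_gap: 0.0856
finger_force: 0.0
```

Run:
```python
from h import *
s=snap('wrist','w1'); t=ctrl.state(); print(t['tool_pos'],t['tool_rot'][:,1],-np.array(s['R']).T@s['t'],np.array(s['R']))
```

```text
[ 0.48035719 -0.0998034   0.25008423] [ 9.52072020e-01 -3.05873015e-01 -7.53976577e-04] [ 0.50378654 -0.02700595  0.37328267] [[ 0.95150124 -0.30763531 -0.00243021]
 [-0.2924718  -0.90699497  0.30301876]
 [-0.09542346 -0.28761196 -0.95298149]]
```

View pics/w1.png

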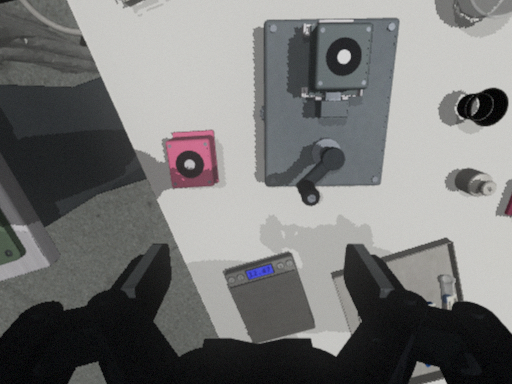

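The wrist view is clear. The winder's top corners are at (264,20), (398,18), (387,186) and (265,186). The cartridge label is at (344,57), the crank hub at (330,158) and the knob top at (310,197). The scale runs from (223,268) to (316,325).

Run:
```python
from h import *
np.set_printoptions(precision=4,suppress=True)
s=load('w1')
def quad(c,z,n):
    W=np.array([plane(s,*p,z)[:2] for p in c]); d=(W[0]-W[3])+(W[1]-W[2]); e=(W[1]-W[0])+(W[2]-W[3])
    print(n,W.mean(0),[round(np.linalg.norm(W[i]-W[i-1]),4) for i in range(4)],np.degrees(np.arctan2(-d[0],d[1])),np.degrees(np.arctan2(e[1],e[0]))); return W.mean(0)
w=quad([(264,20),(398,18),(387,186),(265,186)],.03,'winder')
quad([(223,268),(292,252),(316,325),(252,343)],.013,'scale')
quad([(318,24),(370,23),(371,89),(314,89)],.08,'cart')
for n,p,z in(('label',(344,57),.08),('knob',(310,197),.11),('hub',(331,158),.07)): print(n,plane(s,*p,z))
# label blob
g=s['image']; m=(g[40:75,325:362].max(2)<50).astype('uint8'); n,l,st,ce=cv2.connectedComponentsWithStats(m); i=1+st[1:,4].argmax(); print(ce[i]+[325,40],st[i])
m=(g[180:212,296:322].max(2)<45).astype('uint8'); n,l,st,ce=cv2.connectedComponentsWithStats(m); i=1+st[1:,4].argmax(); print(ce[i]+[296,180],st[i])
cv2.imwrite('pics/w1c.png',cv2.resize(g[10:215,240:410],None,fx=2.9,fy=2.9,interpolation=cv2.INTER_CUBIC)[:,:,::-1])
```

```text
winder [ 0.5729 -0.0666] [np.float64(0.1769), np.float64(0.1361), np.float64(0.179), np.float64(0.146)] -15.550388619391184 -17.54145718622449
scale [ 0.436  -0.2981] [np.float64(0.1352), np.float64(0.0973), np.float64(0.1272), np.float64(0.1002)] -0.4250725395950555 -0.7123092212543105
cart [ 0.5865 -0.0209] [np.float64(0.0539), np.float64(0.0453), np.float64(0.0551), np.float64(0.0528)] -14.35116071910492 -17.475795598319287
label [ 0.5872 -0.0209  0.08  ]
knob [ 0.5218 -0.129   0.11  ]
hub [ 0.556 -0.11   0.07 ]
[343.1979  56.4787] [  2   0  34  35 773]
[306.0305 185.916 ] [  3   0  17  14 131]
```

View pics/w1c.png

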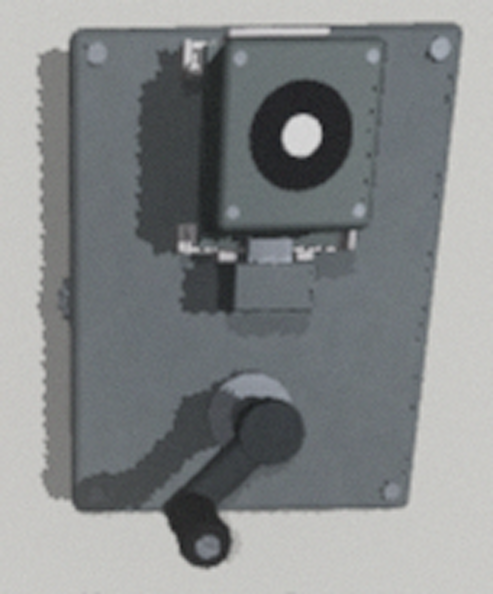

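>>> servo_tool --pt "0.53 -0.37 0 0 1" --pt "0.53 -0.37 -0.3 0 1" --pt "0 0 -0.8 0 1" --pt "0 0 -0.8 0 1" --pt "0 0 -0.8 0 1" --pt "0 0 -0.6 0 1" --pt "0 0 -0.5 0 1" --pt "0 0 0 0 1" --pt "0 0 0 0 1"

```text
time_s: 3.45
tool_pos: [0.5231, -0.1294, 0.0989]
tool_rot: [[0.306, 0.952, -0.0], [0.952, -0.306, 0.0], [0.0, -0.0, -1.0]]
wrist_force: [0.8, -0.0, 1.1]
finger_gap: 0.0854
finger_force: 0.0
```

Run:
```python
from h import *
s=snap('wrist','w2')
```

```text
(no output)
```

View pics/w2.png

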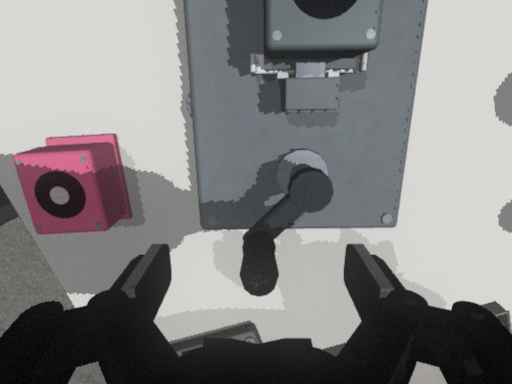

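The knob top is at (258,278), centred between the fingertips at (150,265) and (362,265), and the hub is at (311,188). I'll close on the knob.

>>> servo_tool --pt "0 0 0 0 -1" --pt "0 0 0 0 -1" --pt "0 0 0 0 -1" --pt "0 0 0 0 -1" --pt "0 0 0 0 -1" --pt "0 0 0 0 -1" --pt "0 0 0 0 -1" --pt "0 0 0 0 -1" --force 50

```text
time_s: 4.3
tool_pos: [0.5234, -0.13, 0.0986]
tool_rot: [[0.307, 0.952, 0.001], [0.952, -0.307, -0.0], [0.0, 0.001, -1.0]]
wrist_force: [2.6, 1.0, 5.5]
finger_gap: 0.0159
finger_force: 48.6
```

Run:
```python
from h import *
np.set_printoptions(precision=4,suppress=True)
s=load('w2')
for z in(.068,.07,.072): print(plane(s,311,188,z))
print(plane(s,259,282,.11),plane(s,258,278,.11))
t=ctrl.state(); print(t['tool_pos'],t['wrist_force'],t['wrist_torque'])
A=np.array([.5567,-.1107]);K=t['tool_pos'][:2]; print(np.linalg.norm(K-A),np.degrees(np.arctan2(*(K-A)[::-1])))
```

```text
[ 0.5589 -0.1108  0.068 ]
[ 0.5587 -0.1101  0.07  ]
[ 0.5585 -0.1094  0.072 ]
[ 0.523  -0.1305  0.11  ] [ 0.5232 -0.1284  0.11  ]
[ 0.5234 -0.13    0.0986] [2.6185 0.9833 5.5345] [ 0.1355 -0.3215  0.0202]
0.038532264097257865 -149.93053681116123
```

```bash
python3 -c "
import numpy as np
for k in range(24):
    d=np.radians(111.9-15*k); print(k,'[%.3f, %.3f, 0, 0, -1],'%(.261*np.cos(d),.261*np.sin(d)))"
```

```text
0 [-0.097, 0.242, 0, 0, -1],
1 [-0.031, 0.259, 0, 0, -1],
2 [0.037, 0.258, 0, 0, -1],
3 [0.102, 0.240, 0, 0, -1],
4 [0.161, 0.205, 0, 0, -1],
5 [0.209, 0.157, 0, 0, -1],
6 [0.242, 0.097, 0, 0, -1],
7 [0.259, 0.031, 0, 0, -1],
8 [0.258, -0.037, 0, 0, -1],
9 [0.240, -0.102, 0, 0, -1],
10 [0.205, -0.161, 0, 0, -1],
11 [0.157, -0.209, 0, 0, -1],
12 [0.097, -0.242, 0, 0, -1],
13 [0.031, -0.259, 0, 0, -1],
14 [-0.037, -0.258, 0, 0, -1],
15 [-0.102, -0.240, 0, 0, -1],
16 [-0.161, -0.205, 0, 0, -1],
17 [-0.209, -0.157, 0, 0, -1],
18 [-0.242, -0.097, 0, 0, -1],
19 [-0.259, -0.031, 0, 0, -1],
20 [-0.258, 0.037, 0, 0, -1],
21 [-0.240, 0.102, 0, 0, -1],
22 [-0.205, 0.161, 0, 0, -1],
23 [-0.157, 0.209, 0, 0, -1],
```

>>> servo_tool --pt "-0.1 0.24 0 0 -1" --pt "-0.03 0.26 0 0 -1" --pt "0.04 0.26 0 0 -1" --pt "0.1 0.24 0 0 -1" --pt "0.16 0.205 0 0 -1" --pt "0.21 0.157 0 0 -1"

```text
time_s: 4.9
tool_pos: [0.5371, -0.0776, 0.0985]
tool_rot: [[0.309, 0.951, -0.002], [0.951, -0.309, -0.003], [-0.003, -0.001, -1.0]]
wrist_force: [-8.9, -16.5, 9.3]
finger_gap: 0.0158
finger_force: 50.3
```

>>> servo_tool --pt "0.242 0.097 0 0 -1" --pt "0.259 0.031 0 0 -1" --pt "0.258 -0.037 0 0 -1" --pt "0.24 -0.102 0 0 -1" --pt "0.205 -0.161 0 0 -1" --pt "0.157 -0.209 0 0 -1" --pt "0.097 -0.242 0 0 -1" --pt "0.031 -0.259 0 0 -1" --pt "-0.037 -0.258 0 0 -1" --pt "0 0 0 0 -1"

```text
time_s: 5.9
tool_pos: [0.5976, -0.1206, 0.0987]
tool_rot: [[0.307, 0.952, 0.003], [0.952, -0.307, 0.002], [0.003, 0.003, -1.0]]
wrist_force: [9.1, 5.9, 2.2]
finger_gap: 0.0156
finger_force: 49.7
```

>>> servo_tool --pt "-0.09 -0.245 0 0 -1" --pt "-0.15 -0.21 0 0 -1" --pt "-0.2 -0.16 0 0 -1" --pt "0 0 0 0 -1"

```text
time_s: 6.3
tool_pos: [0.5796, -0.1457, 0.0987]
tool_rot: [[0.307, 0.952, 0.003], [0.952, -0.307, 0.0], [0.001, 0.003, -1.0]]
wrist_force: [8.0, 1.3, 0.2]
finger_gap: 0.0162
finger_force: 49.6
```

>>> servo_tool --pt "-0.24 -0.097 0 0 -1" --pt "-0.26 -0.03 0 0 -1" --pt "-0.26 0.037 0 0 -1" --pt "0 0 0 0 -1"

```text
time_s: 6.7
tool_pos: [0.5489, -0.1502, 0.0987]
tool_rot: [[0.308, 0.952, 0.003], [0.952, -0.308, -0.002], [-0.001, 0.003, -1.0]]
wrist_force: [6.2, -4.7, -2.4]
finger_gap: 0.0158
finger_force: 49.6
```

>>> servo_tool --pt "-0.24 0.1 0 0 -1" --pt "-0.205 0.16 0 0 -1" --pt "-0.157 0.21 0 0 -1" --pt "0 0 0 0 -1"

```text
time_s: 7.1
tool_pos: [0.5244, -0.1316, 0.0986]
tool_rot: [[0.308, 0.951, 0.002], [0.951, -0.308, -0.002], [-0.002, 0.002, -1.0]]
wrist_force: [2.1, -8.7, 0.8]
finger_gap: 0.0157
finger_force: 49.9
```

>>> servo_tool --pt "-0.1 0.24 0 0 -1" --pt "-0.03 0.26 0 0 -1" --pt "0.04 0.26 0 0 -1" --pt "0 0 0 0 -1"

```text
time_s: 7.5
tool_pos: [0.5204, -0.1008, 0.0985]
tool_rot: [[0.307, 0.952, -0.0], [0.952, -0.307, -0.002], [-0.002, 0.0, -1.0]]
wrist_force: [-3.2, -5.9, 7.3]
finger_gap: 0.0157
finger_force: 50.7
```

>>> servo_tool --pt "0.1 0.24 0 0 -1" --pt "0.16 0.205 0 0 -1" --pt "0.21 0.157 0 0 -1" --pt "0 0 0 0 -1"

```text
time_s: 7.9
tool_pos: [0.5391, -0.0767, 0.0984]
tool_rot: [[0.307, 0.952, -0.001], [0.952, -0.307, -0.001], [-0.002, -0.001, -1.0]]
wrist_force: [-5.3, -3.8, 10.9]
finger_gap: 0.0156
finger_force: 51.2
```

>>> servo_tool --pt "0.242 0.097 0 0 -1" --pt "0.259 0.031 0 0 -1" --pt "0.258 -0.037 0 0 -1" --pt "0 0 0 0 -1"

```text
time_s: 8.3
tool_pos: [0.5692, -0.0728, 0.0984]
tool_rot: [[0.307, 0.952, -0.002], [0.952, -0.307, -0.0], [-0.001, -0.002, -1.0]]
wrist_force: [-6.8, -0.6, 14.6]
finger_gap: 0.0157
finger_force: 51.6
```

Still dragging (about 7 N tangential), so I continue.

>>> servo_tool --pt "0.24 -0.102 0 0 -1" --pt "0.205 -0.161 0 0 -1" --pt "0.157 -0.209 0 0 -1" --pt "0 0 0 0 -1"

```text
time_s: 8.7
tool_pos: [0.5934, -0.091, 0.0984]
tool_rot: [[0.307, 0.952, -0.002], [0.952, -0.307, 0.002], [0.001, -0.002, -1.0]]
wrist_force: [-6.9, 3.3, 12.2]
finger_gap: 0.0157
finger_force: 51.5
```

>>> servo_tool --pt "0.097 -0.242 0 0 -1" --pt "0.031 -0.259 0 0 -1" --pt "-0.037 -0.258 0 0 -1" --pt "0 0 0 0 -1"

```text
time_s: 9.1
tool_pos: [0.5978, -0.121, 0.0986]
tool_rot: [[0.307, 0.952, 0.001], [0.952, -0.307, 0.002], [0.002, 0.0, -1.0]]
wrist_force: [1.8, 6.1, 6.6]
finger_gap: 0.0154
finger_force: 50.8
```

>>> servo_tool --pt "-0.1 -0.24 0 0 -1" --pt "-0.16 -0.205 0 0 -1" --pt "-0.21 -0.157 0 0 -1" --pt "0 0 0 0 -1"

```text
time_s: 9.5
tool_pos: [0.5795, -0.1457, 0.0987]
tool_rot: [[0.307, 0.952, 0.003], [0.952, -0.307, 0.0], [0.001, 0.003, -1.0]]
wrist_force: [7.2, 1.7, 0.5]
finger_gap: 0.0159
finger_force: 50.3
```

>>> servo_tool --pt "-0.24 -0.097 0 0 -1" --pt "-0.26 -0.03 0 0 -1" --pt "-0.26 0.037 0 0 -1" --pt "0 0 0 0 -1"

```text
time_s: 9.9
tool_pos: [0.5488, -0.1502, 0.0987]
tool_rot: [[0.307, 0.952, 0.003], [0.952, -0.307, -0.002], [-0.001, 0.003, -1.0]]
wrist_force: [5.0, -5.4, -1.3]
finger_gap: 0.0157
finger_force: 50.1
```

>>> servo_tool --pt "-0.24 0.1 0 0 -1" --pt "-0.205 0.16 0 0 -1" --pt "-0.157 0.21 0 0 -1" --pt "0 0 0 0 -1"

```text
time_s: 10.3
tool_pos: [0.5234, -0.1298, 0.0985]
tool_rot: [[0.306, 0.952, -0.001], [0.952, -0.306, 0.001], [0.0, -0.001, -1.0]]
wrist_force: [-3.9, -0.8, 7.2]
finger_gap: 0.0155
finger_force: 51.3
```

The drag is gone: the tangential force fell from about -6.5 N to about +1 N and the lag vanished. I'll stop here, release the knob, and look at the tongue from above.

>>> servo_tool --pt "0 0 0 0 1" --pt "0 0 0 0 1" --pt "0 0 0 0 1" --pt "0 0 0 0 1" --pt "0 0 0 0 1" --pt "0 0 0 0 1" --pt "0 0 0.5 0 1" --pt "0 0 0.8 0 1" --pt "0 0 0.8 0 1" --pt "0 0 0.8 0 1" --pt "0.2 0.5 0.5 0 1" --pt "0.3 0.6 0 0 1" --pt "0.3 0.6 0 0 1" --pt "0 0 0 0 1" --pt "0 0 0 0 1"

```text
time_s: 11.8
tool_pos: [0.556, -0.0625, 0.2341]
tool_rot: [[0.306, 0.952, -0.0], [0.952, -0.306, -0.0], [-0.0, -0.0, -1.0]]
wrist_force: [1.0, -0.4, 0.3]
finger_gap: 0.0852
finger_force: 0.0
```

Run:
```python
from h import *
s=snap('wrist','w3')
```

```text
(no output)
```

View pics/w3.png

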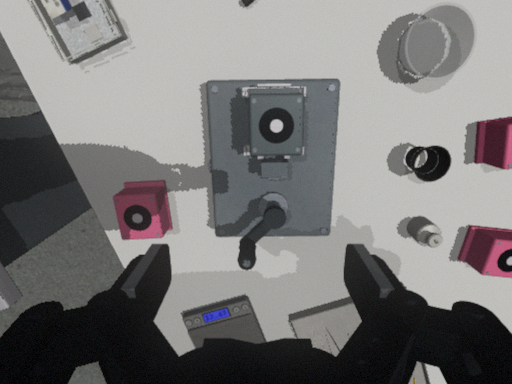

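The bright tongue between the hood (274,170) and the cartridge has retracted. The cartridge label is at (277,126), the hub at (275,215), and the scale display at (216,316).

Run:
```python
from h import *
np.set_printoptions(precision=4,suppress=True)
s=load('w3')
g=s['image']; m=(g[105:148,257:298].max(2)<50).astype('uint8'); n,l,st,ce=cv2.connectedComponentsWithStats(m); i=1+st[1:,4].argmax(); p=ce[i]+[257,105]; print(p,st[i])
c=plane(s,277,126,.08); print(c, plane(s,*p,.08),ctrl.state()['tool_pos'])
W=np.array([plane(s,*p,.08)[:2] for p in((250,93),(302,93),(304,155),(249,156))]);print(W.mean(0),W)
cv2.imwrite('pics/w3c.png',cv2.resize(g[70:190,200:350],None,fx=5,fy=5,interpolation=cv2.INTER_CUBIC)[:,:,::-1])
```

```text
[275.9852 125.0687] [  2   3  34  35 742]
[ 0.5874 -0.0211  0.08  ] [ 0.5868 -0.02    0.08  ] [ 0.5559 -0.0631  0.2342]
[ 0.587  -0.0202] [[ 0.573   0.0136]
 [ 0.6166 -0.0004]
 [ 0.6038 -0.0544]
 [ 0.5545 -0.0396]]
```

View pics/w3c.png

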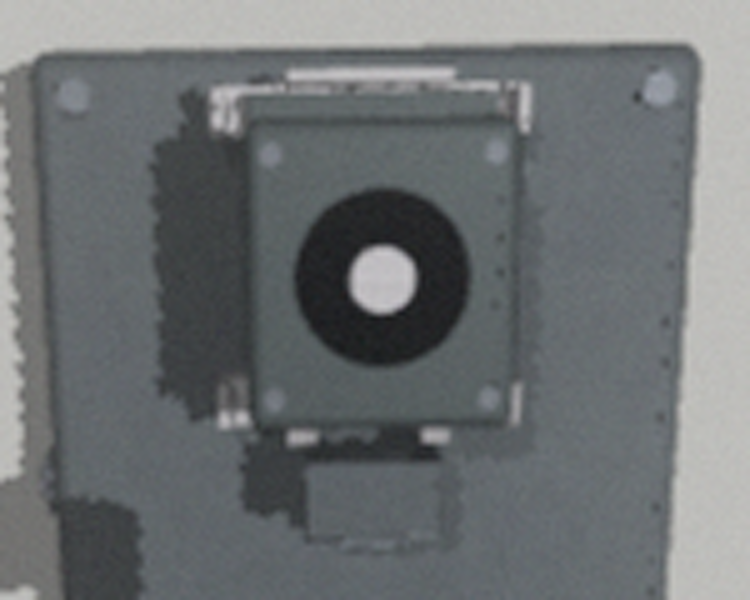

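The crop confirms that the tongue has withdrawn. The cartridge centre is at about (0.587, -0.0205). I'll descend on it.

>>> servo_tool --pt "0.39 0.53 0 0 1" --pt "0.39 0.53 -0.4 0 1" --pt "0 0 -0.8 0 1" --pt "0 0 -0.8 0 1" --pt "0 0 -0.8 0 1" --pt "0 0 -0.6 0 1" --pt "0 0 -0.5 0 1" --pt "0 0 -0.4 0 1" --pt "0 0 0 0 1"

```text
time_s: 12.75
tool_pos: [0.5863, -0.0212, 0.0607]
tool_rot: [[0.308, 0.951, -0.003], [0.951, -0.308, -0.0], [-0.001, -0.003, -1.0]]
wrist_force: [0.2, 0.3, 1.4]
finger_gap: 0.0854
finger_force: 0.0
```

>>> servo_tool --pt "0 0 0 0 -1" --pt "0 0 0 0 -1" --pt "0 0 0 0 -1" --pt "0 0 0 0 -1" --pt "0 0 0 0 -1" --pt "0 0 0 0 -1" --force 30

```text
time_s: 13.35
tool_pos: [0.5878, -0.0204, 0.0634]
tool_rot: [[0.307, 0.952, 0.001], [0.952, -0.307, -0.0], [0.0, 0.001, -1.0]]
wrist_force: [-1.4, -0.0, 7.0]
finger_gap: 0.0498
finger_force: 31.0
```

>>> servo_tool --pt "0 0 0.05 0 -1" --pt "0 0 0.05 0 -1" --pt "0 0 0 0 -1"

```text
time_s: 13.65
tool_pos: [0.5875, -0.0201, 0.0667]
tool_rot: [[0.307, 0.952, 0.0], [0.952, -0.307, 0.0], [0.0, 0.0, -1.0]]
wrist_force: [0.4, -0.5, -1.7]
finger_gap: 0.0496
finger_force: 31.4
```

The wrist shows only the cartridge's weight, about 2 N, so it is free. I'll lift it and go over to view the scale.

>>> servo_tool --pt "0 0 0.2 0 -1" --pt "0 0 0.4 0 -1" --pt "0 0 0.7 0 -1" --pt "0 0 0.8 0 -1" --pt "0 0 0.8 0 -1" --pt "0 0 0.8 0 -1" --pt "0 0 0.6 0 -1" --pt "0 0 0.3 0 -1"

```text
time_s: 14.45
tool_pos: [0.5876, -0.0202, 0.253]
tool_rot: [[0.307, 0.952, 0.003], [0.952, -0.307, -0.0], [0.001, 0.002, -1.0]]
wrist_force: [-0.2, 1.0, -2.2]
finger_gap: 0.0496
finger_force: 31.6
```

>>> servo_tool --pt "-0.15 -0.35 0 0.1 -1" --pt "-0.31 -0.71 0 0.27 -1" --pt "-0.31 -0.71 0 0.27 -1" --pt "-0.31 -0.71 0 0.27 -1" --pt "-0.31 -0.71 0 0.27 -1" --pt "-0.31 -0.71 0 0.27 -1" --pt "-0.31 -0.71 0 0.27 -1" --pt "-0.31 -0.71 0 0.27 -1" --pt "-0.31 -0.71 0 0.27 -1" --pt "-0.31 -0.71 0 0.27 -1" --pt "-0.31 -0.71 0 0.27 -1" --pt "-0.31 -0.71 0 0.25 -1" --pt "-0.15 -0.35 0 0 -1" --pt "0 0 0 0 -1" --pt "0 0 0 0 -1"

```text
time_s: 15.95
tool_pos: [0.4393, -0.3598, 0.2504]
tool_rot: [[0.007, 1.0, 0.0], [1.0, -0.007, 0.001], [0.001, 0.0, -1.0]]
wrist_force: [0.0, 0.1, -2.0]
finger_gap: 0.0497
finger_force: 31.5
```

Run:
```python
from h import *
np.set_printoptions(precision=4,suppress=True)
s=snap('wrist','w4'); g=s['image']
m=((g.max(2)<130)).astype('uint8')
E=np.array([plane(s,u,v,.013)[:2] for u,v in((0,0),(511,0),(511,250),(0,250))]); print(E)
# expected px of scale corners
for c in((.3865,-.24),(.4855,-.24),(.4855,-.367),(.3865,-.367)): print(proj(s,(*c,.013)))
print(ctrl.state()['tool_pos'],ctrl.state()['tool_rot'][:,1],ctrl.state()['wrist_force'],ctrl.state()['finger_gap'])
```

```text
[[ 0.1689 -0.1861]
 [ 0.7066 -0.1904]
 [ 0.7796 -0.4856]
 [ 0.0901 -0.4808]]
[209.3705  53.9799]
[299.0087  53.2272]
[295.4351 165.6177]
[215.1025 166.1913]
[ 0.4396 -0.3594  0.2504] [ 1.     -0.0061  0.0002] [ 1.359  -0.5839 -2.0548] 0.04953778410274397
```

View pics/w4.png

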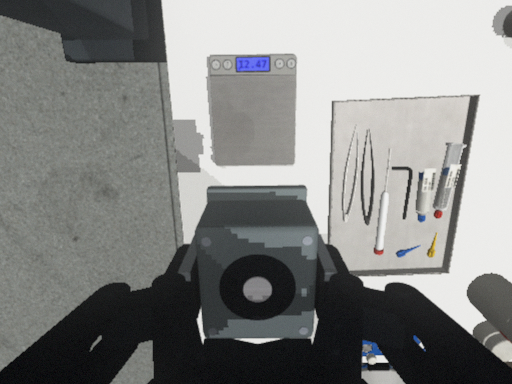

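The scale corners are at (207,55), (297,54), (295,165) and (212,166), so its centre is at about (0.434, -0.304). The cartridge is held level, with its label at (258,289). I'll lower it to just above the scale.

>>> servo_tool --pt "-0.05 0.45 0 0 -1" --pt "-0.05 0.5 0 0 -1" --pt "-0.035 0.44 0 0 -1" --pt "0 0 -0.6 0 -1" --pt "0 0 -0.8 0 -1" --pt "0 0 -0.8 0 -1" --pt "0 0 -0.8 0 -1" --pt "0 0 -0.8 0 -1" --pt "0 0 -0.6 0 -1" --pt "0 0 -0.4 0 -1" --pt "0 0 -0.3 0 -1" --pt "0 0 0 0 -1" --pt "0 0 0 0 -1"

```text
time_s: 17.3
tool_pos: [0.434, -0.3047, 0.0468]
tool_rot: [[0.007, 1.0, 0.0], [1.0, -0.007, -0.0], [-0.0, 0.0, -1.0]]
wrist_force: [0.1, -0.3, -1.5]
finger_gap: 0.0495
finger_force: 31.6
```

>>> servo_tool --pt "0 0 -0.08 0 -1" --pt "0 0 -0.06 0 -1" --pt "0 0 -0.04 0 -1" --pt "0 0 0 0 -1"

```text
time_s: 17.7
tool_pos: [0.4335, -0.3049, 0.039]
tool_rot: [[0.007, 1.0, -0.0], [1.0, -0.007, 0.0], [0.0, -0.0, -1.0]]
wrist_force: [0.1, -1.1, -1.5]
finger_gap: 0.0494
finger_force: 31.6
```

>>> servo_tool --pt "0 0 -0.03 0 -1" --pt "0 0 -0.02 0 -1" --pt "0 0 0 0 -1"

```text
time_s: 18.0
tool_pos: [0.4335, -0.3049, 0.037]
tool_rot: [[0.007, 1.0, -0.0], [1.0, -0.007, 0.0], [0.0, -0.0, -1.0]]
wrist_force: [0.3, 0.4, -1.9]
finger_gap: 0.0498
finger_force: 31.6
```

>>> servo_tool --pt "0 0 -0.02 0 -1" --pt "0 0 0 0 -1"

```text
time_s: 18.2
tool_pos: [0.4336, -0.3049, 0.0363]
tool_rot: [[0.007, 1.0, -0.0], [1.0, -0.007, -0.0], [-0.0, -0.0, -1.0]]
wrist_force: [0.8, 0.1, -1.6]
finger_gap: 0.0496
finger_force: 31.7
```

>>> servo_tool --pt "0 0 -0.02 0 -1" --pt "0 0 0 0 -1"

```text
time_s: 18.4
tool_pos: [0.4336, -0.305, 0.0362]
tool_rot: [[0.007, 1.0, 0.0], [1.0, -0.007, -0.0], [-0.0, 0.0, -1.0]]
wrist_force: [-4.1, 3.5, 17.9]
finger_gap: 0.0499
finger_force: 33.8
```

Contact. I'll ease off slightly, release, and rise straight up.

>>> servo_tool --pt "0 0 0.015 0 -1" --pt "0 0 0 0 -0.1" --pt "0 0 0 0 0.4" --pt "0 0 0 0 1" --pt "0 0 0 0 1" --pt "0 0 0 0 1" --pt "0 0 0 0 1"

```text
time_s: 19.1
tool_pos: [0.4336, -0.3049, 0.036]
tool_rot: [[0.007, 1.0, -0.0], [1.0, -0.007, -0.0], [-0.0, -0.0, -1.0]]
wrist_force: [-0.0, -0.0, -0.8]
finger_gap: 0.085
finger_force: 0.0
```

>>> servo_tool --pt "0 0 0.3 0 1" --pt "0 0 0.6 0 1" --pt "0 0 0.8 0 1" --pt "0 0 0.8 0 1" --pt "0 0 0.8 0 1" --pt "0 0 0.8 0 1" --pt "0 0 0.8 0 1" --pt "0 -0.7 0 0 1" --pt "0 -0.7 0 0 1" --pt "0 0 0 0 1" --pt "0 0 0 0 1"

```text
time_s: 20.2
tool_pos: [0.4332, -0.3609, 0.2326]
tool_rot: [[0.008, 1.0, -0.0], [1.0, -0.008, 0.0], [0.0, -0.0, -1.0]]
wrist_force: [-0.3, 1.5, 0.1]
finger_gap: 0.0854
finger_force: 0.0
```

Run:
```python
from h import *
np.set_printoptions(precision=4,suppress=True)
s=snap('wrist','w5'); g=s['image']
# white label centre disc within dark ring near expected place
u,v=proj(s,(.4335,-.305,.053)); print(u,v)
u0,v0=int(u),int(v); m=(g[v0-30:v0+30,u0-30:u0+30].max(2)<50).astype('uint8'); n,l,st,ce=cv2.connectedComponentsWithStats(m); i=1+st[1:,4].argmax(); p=ce[i]+[u0-30,v0-30]; print(p,st[i],plane(s,*p,.053))
# scale + cartridge outline
m=(g.min(2)<130).astype('uint8'); n,l,st,_=cv2.connectedComponentsWithStats(m); i=l[v0,u0+int(.7*40)]; print(st[i])
print(ctrl.state()['time_s'],ctrl.state()['wrist_force'])
a=snap('scene','sc2')['image'];b=load('sc')['image']
x=np.hstack([cv2.resize(g[:260,130:390],(400,400)),cv2.resize(a[170:360,170:360],(400,400))])
cv2.imwrite('pics/fin.png',x[:,:,::-1])
```

```text
257.87533888829677 116.61571606108339
[256.8174 116.0582] [ 15  15  31  32 619] [ 0.4325 -0.3045  0.053 ]
[     0      0    512    384 106239]
20.25 [0.4628 0.8905 0.0034]
```

The label ring is round (31 x 32 px) and sits at (0.4325, -0.3045), within 2 mm of the scale's centre. The tool is clear, so I'll hand the job in.

```bash
python3 -c "
from rig import ctrl
print(ctrl.finish_job())"
```

```text
the job is handed in; nothing more can be done
None
```

The job is handed in: I cranked about 2 turns until the drag fell away, stopped within about 45° after it, lifted the cartridge out freely, and set it flat within about 2 mm of the scale's middle, at about 20 s on the clock; I did not check the overwind pin by camera.

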